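# Move three samples on to their next test station

### The job

The three samples in this test cell have been measured and each must now move on to its next station: the flanged hub from the linear stage to the centre of the rotary table, the stepper motor from the rotary table to the centre of the scale's pan, and the angle bracket from the scale to the centre of the linear stage's platform. The rubber mat is free for parking a sample on the way. Set the samples down standing upright as they stand now, never let one tip over, and leave the lens, the screw jar and the power adapter that stand between the stations where they are.

Things in the scene. Friction and masses are not known exactly. Their poses are not given: they have to be found in the camera images.
- flanged_hub: Sample: bare aluminium flanged hub standing on its flange, boss up. Flange 64 mm diameter, 10 mm thick; above it a plain round boss 34 mm diameter up to 50 mm height (bore only a dark disc). About 0.18 kg. Origin: centre of the underside; z up along the axis. Grip across the boss. Starts on the linear stage.
- stepper_motor: Sample: stepper motor standing on its rear cap, shaft up. Square body 42 x 42 mm, 48 mm high, black with aluminium end caps; on top a 5 mm shaft up to 64 mm height; small white socket low on the +x side, 5 mm proud, not solid. About 0.28 kg. Origin: centre of the underside; z up, x and y square to its flat sides. Starts on the rotary table.
- angle_bracket: Sample: L-shaped aluminium bracket on its foot. Foot 70 (x) by 56 (y) mm, 10 thick; the upright, 10 mm thick (x), 56 wide (y), rises from the foot's -x edge (x -35 to -25 mm) to 62 mm height. About 0.18 kg. Origin: centre of the foot's underside; this is what must be centred. Grip across the upright's thickness. Starts on the scale.
- linear_stage: Station for the bracket: black motorised linear stage, 276 mm long, stepper motor at its +x end; on it a square aluminium platform 110 x 110 mm with eight dark holes, flat top 68 mm above the bench. The platform does not move. Origin: on the bench under the platform's centre; x along the stage. Fixed to the bench.
- rotary_table: Station for the hub: motorised rotary table, grey 116 mm square base, stepper motor at its +x side; on it a round steel disc 112 mm in diameter with four radial slot marks, flat top 70 mm above the bench. The disc does not turn. Origin: on the bench under the disc's centre. Fixed to the bench.
- bench_scale: Station for the motor: white bench scale 200 (x) by 130 (y) mm, display at its -x end; square steel pan 120 x 120 mm, flat top 55 mm above the bench, does not sink. Origin: on the bench under the pan's centre. Fixed to the bench.
- rest_mat: Free parking spot: dark flat rubber mat, 130 x 130 mm, 5 mm thick, stuck to the bench, empty at the start. Origin: centre of its underside, on the bench. Its place differs from start to start.
- camera_lens: Bystander, loose: black camera lens standing upright between two stations, 32 mm diameter, 44 mm high. Origin: centre of its underside. Leave alone.
- screw_jar: Bystander, loose: small clear jar with a grey cap standing between two stations, 34 mm diameter, 48 mm high. Origin: centre of its underside. Leave alone.
- power_adapter: Bystander, loose: black power adapter lying between two stations, 80 mm (x) by 34 mm (y), 26 mm high. Origin: centre of its underside. Leave alone.
Not all that is in view belongs to the job. What is shaped like the stepper_motor but yellow is not meant. Leave any red look-alike of the angle_bracket alone.

How it is judged:
By the outcome, as a careful person would: the job done as asked, in the order asked, and still so for the second after the job is handed in, with the robot touching nothing.
It also fails if it takes over 128 s, if anything falls off the work surface, if the arm or the gripper's body presses on something with over 40 N, if the wrist force passes 120 N, or if a joint passes its speed limit or range.

### The arm

A 6-joint arm with a two-finger parallel gripper is mounted at the origin on the work surface. World frame = base frame: x ahead of the robot, y to its left, z up, the work surface at z = 0. Lengths are in m, angles in rad, forces in N, time in s.
With the tool pointing down it reaches from about 0.275 to 0.825 m from the base axis. Payload 4.9 kg.
Tool frame: the origin (TCP) lies midway between the tips of the shut fingers; the grasp point (between the pads) lies 19 mm behind it (bot.grip_depth is the distance from the TCP to the grasp point, in m); z points along the fingers, y is the line along which they close (so a half turn about z gives the same grasp; the last joint's range is limited). The gripper opens to 85 mm and grips with 20 to 120 N. Pads are 22 mm wide; open, the fingers measure 114 mm over their backs; the gripper's body (76 mm by 85 mm) begins 54 mm behind the grasp point. The pads swing forward as they close: fully open they stand 13 mm farther back than shut.
Start: joints at [1.208, 0.326, -0.193, 1.052, 0, 1.437], TCP at [0.125, 0.536, 0.231] pointing down, gripper open.
Joint ranges: [-2.65, 2.65], [-0.97, 1.79], [-1.3, 1.35], [-1.93, 2.1], [-1.47, 1.37], [-3.14, 3.14]. Speed limits (rad/s): [2.57, 2.57, 3.14, 3.14, 3.14, 3.14].

### API

Orientations are given as a unit quaternion [w, x, y, z].
In Python, from cell import bot gives the robot as it stands. Calls block until the motion is done:
- bot.move_pose(position, orientation): joint-space move of the TCP to a pose.
- bot.move_linear(position, speed=0.15, rotation=None, until_force=None): straight line of the TCP; rotation=None keeps the orientation; speed is the mean speed in m/s. With until_force (N) it stops when the force on the tool has changed by that much, and returns True; else False.
- bot.goto_joints(angles): joint-space move.
- bot.set_gripper(opening, grasp_force=None): opening from 0.0 (shut) to 1.0 (fully open); grasp_force is the grip in N (None keeps the last); returns when the fingers have stopped.
- bot.wait(seconds).
- bot.solve_ik(position, orientation): joint angles nearest the present ones, or None.
- bot.camera(name): name is "scene" or "top" or "wrist"; returns the picture (400x640x3 uint8, red, green, blue); there is no depth.
- bot.calibration(name): a dict with "mtx" (3x3 intrinsics, pixels), "extrinsics" (4x4, takes a point from world to camera coordinates); the wrist camera has in their place "hand_eye" (4x4, takes a point from camera to tool coordinates, whose origin is the TCP and whose axes are the flange's). Camera axes: x right, y down, z forward; pixel columns grow to the right and rows downward; lengths in m; the calibration is good to about 2 mm. The wrist camera is an equidistant fisheye: a pixel r from the principal point sees the ray r / f radians off the axis. A picture is of the moment at which its call begins: read the wrist's pose just before it. calibration takes no time and is no camera call.
A pose or a line that the arm cannot do raises bot.PlanningError and nothing moves.
- bot.close_job(): hands the job in; it is judged then, once.
Trained networks look in the newest picture that a camera, given by its name, has taken for a name from the list of things; names that differ only in an ending like _2 or _b are one class to them, and where a whole thing is asked for, a point or a joint stands for the part that bears it (a point fixed in the world has none). Each returns a list of dicts, best first, with "confidence" (0 to 1); they miss things now and then, are a little off and sometimes report something else, mostly with a low value. They report only what shows in the picture. A call takes as long as a camera call. They do not tell look-alikes from the thing itself.
- bot.search_frame(camera, thing): "bbox" ([left, top, width, height] in pixels, round what is visible of it).
Readings, each from a call of its own:
- bot.read_clock(): time.
- bot.read_joint_positions(): joint angles.
- bot.read_joint_vel(): joint speeds.
- bot.read_joint_efforts(): joint torques, N m.
- bot.read_position(): TCP position.
- bot.read_tool_rot(): TCP orientation.
- bot.read_ft_force(): force on the tool from outside, world axes, zero at the start.
- bot.read_moment(): the same for the moment, N m.
- bot.read_gripper_width(): opening from 0.0 (shut) to 1.0 (fully open).
- bot.read_finger_force(): force on a finger pad.
Only numpy, scipy, OpenCV 4.12 (cv2) and the standard library are available. Lean on these libraries where they do the work, as an engineer would, in place of code of your own. Each camera call takes 0.05 s, during which the arm holds its last target. There are 200 camera calls.

## Working session

There is one attempt and no reset: what is moved stays moved. The work goes in short steps, each a Python script; the robot and the scene stay as the last script left them, time stands still between calls to the robot, and variables do not carry over. Pictures are saved under pics/ and viewed, at most 14 in all, crops included, and the job is handed in when it is done.

```bash
mkdir -p pics; ls; python3 - <<'E'
from cell import bot
import cv2,numpy as np
for c in ["scene","top"]:
    im=bot.camera(c); cv2.imwrite(f"pics/{c}0.png",im[:,:,::-1])
    for t in "flanged_hub stepper_motor angle_bracket linear_stage rotary_table bench_scale rest_mat camera_lens screw_jar power_adapter".split():
        print(c,t,[( [round(float(v)) for v in d["bbox"]],round(float(d["confidence"]),2)) for d in bot.search_frame(c,t)])
    k=bot.calibration(c); print(k["mtx"].round(1).tolist(),k["extrinsics"].round(4).tolist())
print(bot.calibration("wrist"), bot.read_clock(), bot.read_tool_rot())
E
```

```text
pics
scene flanged_hub [([148, 267, 33, 33], 0.56)]
scene stepper_motor [([362, 125, 22, 16], 0.74), ([326, 146, 14, 19], 0.7), ([386, 121, 13, 16], 0.61)]
scene angle_bracket [([380, 192, 30, 35], 0.93), ([320, 162, 30, 35], 0.81), ([342, 159, 10, 13], 0.6)]
scene linear_stage [([124, 248, 96, 118], 0.89)]
scene rotary_table [([348, 132, 57, 37], 0.62)]
scene bench_scale []
scene rest_mat [([237, 217, 67, 54], 0.97)]
scene camera_lens [([344, 156, 9, 16], 0.72)]
scene screw_jar [([363, 123, 20, 21], 0.52), ([291, 203, 11, 17], 0.46)]
scene power_adapter [([205, 255, 33, 29], 0.72)]
[[379.0, 0.0, 319.4], [0.0, 379.0, 197.1], [0.0, 0.0, 1.0]] [[0.7691, 0.639, -0.0118, -0.4767], [0.4262, -0.5266, -0.7356, -0.1739], [-0.4762, 0.5608, -0.6773, 1.3593], [0.0, 0.0, 0.0, 1.0]]
top flanged_hub [([480, 223, 24, 24], 0.67)]
top stepper_motor [([146, 208, 24, 19], 0.87), ([192, 206, 18, 19], 0.76), ([237, 243, 15, 24], 0.74)]
top angle_bracket [([273, 135, 24, 21], 0.86), ([291, 190, 20, 28], 0.55)]
top linear_stage [([464, 170, 48, 121], 0.96)]
top rotary_table [([180, 179, 49, 64], 0.68)]
top
[... 293 characters left out ...]
6, -0.0107, 0.0526], [-0.9817, -0.0249, -0.1888, 0.5984], [0.1884, 0.0156, -0.982, 1.2436], [0.0, 0.0, 0.0, 1.0]]
{'mtx': array([[309.70691629,   0.        , 320.7821423 ],
       [  0.        , 309.70691629, 199.41852958],
       [  0.        ,   0.        ,   1.        ]]), 'hand_eye': array([[-1.69121485e-04, -9.44340634e-01, -3.28969206e-01,
         8.43616654e-02],
       [ 9.99999283e-01,  2.30421345e-04, -1.17554347e-03,
        -2.03339932e-03],
       [ 1.18591499e-03, -3.28969169e-01,  9.44339917e-01,
        -1.42874254e-01],
       [ 0.00000000e+00,  0.00000000e+00,  0.00000000e+00,
         1.00000000e+00]])} 1.1 [-3.38207590e-06  1.14163043e-01  9.93462027e-01  4.04002595e-06]
```

```bash
python3 - <<'E'
import cv2
a=cv2.imread("pics/top0.png")[110:310,120:530]; cv2.imwrite("pics/top0c.png",cv2.resize(a,(800,390),interpolation=cv2.INTER_CUBIC))
a=cv2.imread("pics/scene0.png")[100:380,110:430]; cv2.imwrite("pics/scene0c.png",cv2.resize(a,(680,595),interpolation=cv2.INTER_CUBIC))
E
```

```text
(no output)
```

View pics/top0c.png

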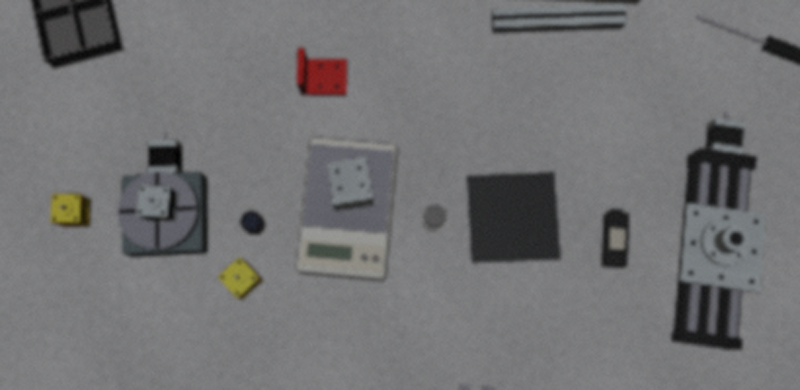

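View pics/scene0c.png

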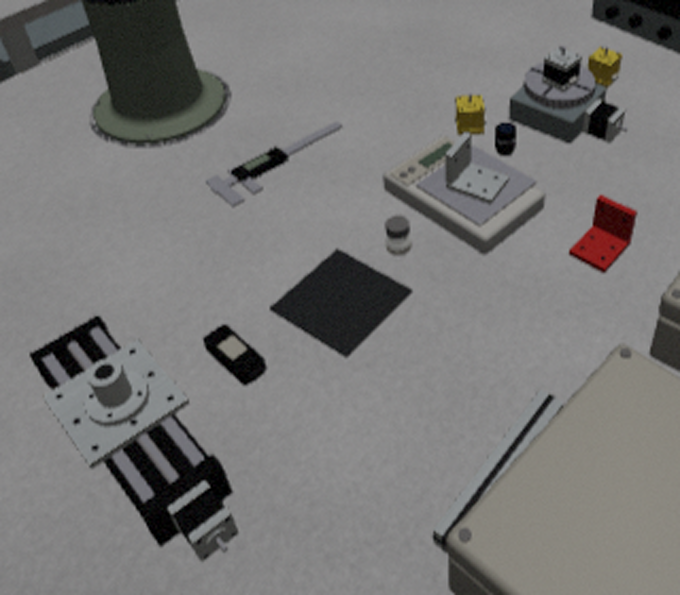

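The top view shows, from left to right, the rotary table with the motor (~202,218), lens, scale with bracket (~300,200), jar, mat (~383,221), adapter and stage with hub (~490,237). There are two yellow motors and one red bracket as decoys. Next I'll survey each station from close up with the wrist camera.

```bash
cat > h.py <<'E'
from cell import bot
import cv2,numpy as np
from scipy.spatial.transform import Rotation as R
def q(yaw): # tool down, tool x at world angle pi+yaw
    r=(R.from_euler('z',yaw)*R.from_quat([0,1,0,0])).as_quat(); return [r[3],r[0],r[1],r[2]]
def top2w(u,v,z):
    k=bot.calibration("top");E=k["extrinsics"]
    d=E[:3,:3].T@np.linalg.solve(k["mtx"],[u,v,1]); c=-E[:3,:3].T@E[:3,3]
    return c+d*(z-c[2])/d[2]
def wcam():
    p=np.array(bot.read_position());w=np.array(bot.read_tool_rot())
    T=np.eye(4);T[:3,:3]=R.from_quat(w[[1,2,3,0]]).as_matrix();T[:3,3]=p
    return T@bot.calibration("wrist")["hand_eye"]
def proj(C,P):
    P=np.atleast_2d(P);k=bot.calibration("wrist")["mtx"]
    c=(P-C[:3,3])@C[:3,:3]; rho=np.hypot(c[:,0],c[:,1]); th=np.arctan2(rho,c[:,2]); s=k[0,0]*th/np.maximum(rho,1e-9)
    return np.c_[c[:,0]*s+k[0,2],c[:,1]*s+k[1,2]]
def ortho(im,C,cx,cy,z,half=.1,n=400):
    """rows: x decreasing down; cols: y decreasing to the right"""
    a=np.linspace(half,-half,n);X,Y=np.meshgrid(cx+a,cy+a,indexing='ij')
    m=proj(C,np.c_[X.ravel(),Y.ravel(),np.full(X.size,z)]).reshape(n,n,2).astype(np.float32)
    return cv2.remap(im,m[...,0],m[...,1],cv2.INTER_CUBIC)
E
python3 - <<'E'
from h import *
import pickle
st={"rot":top2w(201.5,217.6,.07),"sca":top2w(300,202,.055),"mat":top2w(383.5,221,.005),"stg":top2w(489.6,236.6,.068)}
rec={"st":st}
for n,p in st.items(): print(n,p.round(3))
for n in ["rot","sca","stg"]:
    p=st[n]
    for z in (.33,.3,.27):
        try: bot.move_pose([p[0]+.084,p[1],z],q(0)); break
        except bot.PlanningError as e: print(n,e)
    bot.wait(.2)
    C=wcam(); im=bot.camera("wrist"); rec[n]=(C,im); cv2.imwrite(f"pics/w_{n}.png",im[:,:,::-1])
    print(n,C[:3,3].round(3),bot.read_clock())
pickle.dump(rec,open("rec.pkl","wb"))
v=[ortho(rec[n][1],rec[n][0],*p[:2],p[2],.1,400) for n,p in st.items() if n!="mat"]
v=[cv2.copyMakeBorder(x,0,0,0,0,0) for x in v]
cv2.imwrite("pics/o1.png",np.hstack(v[:2])[:,:,::-1]); cv2.imwrite("pics/o2.png",v[2][:,:,::-1])
E
```

```text
rot [0.535 0.39  0.07 ]
sca [0.588 0.122 0.055]
mat [ 0.548 -0.117  0.005]
stg [ 0.503 -0.396  0.068]
rot [0.533 0.389 0.473] 3.25
sca [0.587 0.121 0.473] 4.5583
stg [ 0.503 -0.398  0.473] 6.7083
```

View pics/o1.png

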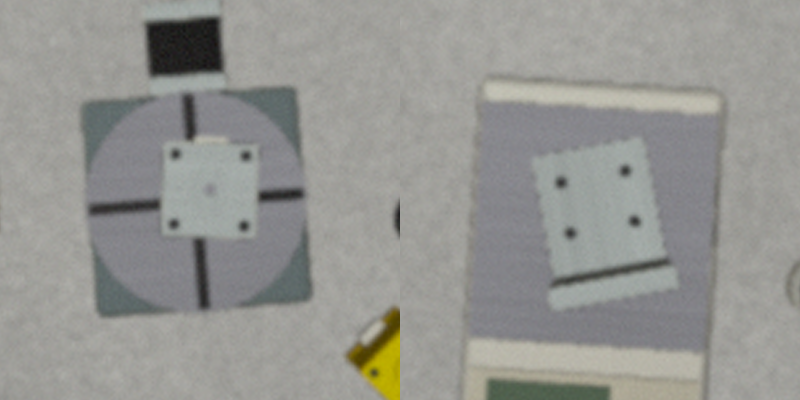

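View pics/o2.png

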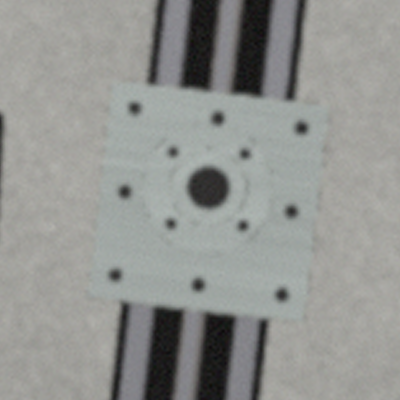

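The wrist pictures show three things:
- **Rotary table:** the disc centre is at about (196,201) and the motor at (210,190), with its socket towards +x.
- **Scale:** the bracket's upright is at the -x side, turned about +10°.
- **Stage:** the platform centre is at (208,201) and the hub at (208,188).

I'll refine the bracket numerically, then move the motor to the mat.

```bash
cat >> h.py <<'E'
def xy(p): return np.array(p[:2])
def pick(p,yaw,zt,opening,force=60,lift=.25):
    bot.set_gripper(opening); p=list(p)
    bot.move_pose([*p,lift],q(yaw)); bot.move_linear([*p,zt+.06],.25); bot.move_linear([*p,zt],.08)
    bot.set_gripper(0.0,force); w=bot.read_gripper_width(); f=bot.read_finger_force()
    bot.move_linear([*p,zt+.05],.1); bot.move_linear([*p,lift],.2)
    print("pick w",w,f,"after",bot.read_gripper_width(),bot.read_finger_force(),bot.read_clock())
def place(p,yaw,zt,opening,lift=.25):
    p=list(p); bot.move_pose([*p,lift],q(yaw)); bot.wait(.2)
    bot.move_linear([*p,zt+.03],.2); hit=bot.move_linear([*p,zt-.004],.025,until_force=4)
    z=bot.read_position()[2]; bot.set_gripper(opening); bot.wait(.1)
    bot.move_linear([*p,z+.06],.1); bot.move_linear([*p,lift],.3)
    print("place hit",hit,"z-zt",z-zt,bot.read_clock())
E
python3 - <<'E'
from h import *
import pickle
rec=pickle.load(open("rec.pkl","rb")); C,im=rec["sca"]; p=rec["st"]["sca"]
for z in (.065,.117):
    o=ortho(im,C,*p[:2],z,.1,400).astype(int)
    d=o[...,1]-(o[...,0]+o[...,2])/2 # pan is purple, aluminium greenish
    m=((d>0)&(o.mean(2)>110)).astype(np.uint8); m[:110]=0;m[330:]=0; m[:,:95]=0;m[:,300:]=0
    m=cv2.morphologyEx(m,cv2.MORPH_OPEN,np.ones((5,5)))
    n,l,s,_=cv2.connectedComponentsWithStats(m)
    for i in range(1,n):
        if s[i,4]>500:
            r=cv2.minAreaRect(np.argwhere(l==i)[:,::-1].astype(np.float32)); c,r_=r[0],r
            print(z,s[i],"rect",np.round(r[0],1),np.round(np.array(r[1])/2,1),round(r[2],1),"xy",(p[0]+(199.5-c[1])/2000).round(4),(p[1]+(199.5-c[0])/2000).round(4))
    cv2.imwrite(f"pics/b{int(z*1000)}.png",np.hstack([o,np.dstack([m*255]*3)])[...,::-1])
try:
    pick([.5389,.3853],np.pi/2-.023,.07+.015,1.0)
except bot.PlanningError as e: print(e)
E
```

```text
0.065 [  133   139   131   137 13297] rect [198.3 206.1] [61.7 57.5] 79.2 xy 0.5846 0.1226
0.065 [ 149  263  129   45 3088] rect [212.7 286.2] [12.7 65.2] 79.4 xy 0.5445 0.1153
0.117 [  95  110  205   18 2517] rect [197.  118.5] [  8.5 102. ] 90.0 xy 0.6284 0.1232
0.117 [  142   147   115   119 10105] rect [198.6 205.6] [53.6 50. ] 79.3 xy 0.5848 0.1224
0.117 [ 156  255  112   40 2332] rect [211.6 275.4] [11.2 56.8] 79.1 xy 0.5499 0.1159
0.117 [  95  317  120   13 1098] rect [154.5 323. ] [ 6.  59.5] 90.0 xy 0.5261 0.1445
pick w 0.49120562505862864 62.11890935897827 after 0.4851771109480816 61.51139974594116 13.0167[ WARN:0@0.066] global loadsave.cpp:1063 imwrite_ Unsupported depth image for selected encoder is fallbacked to CV_8U.
```

View pics/b117.png

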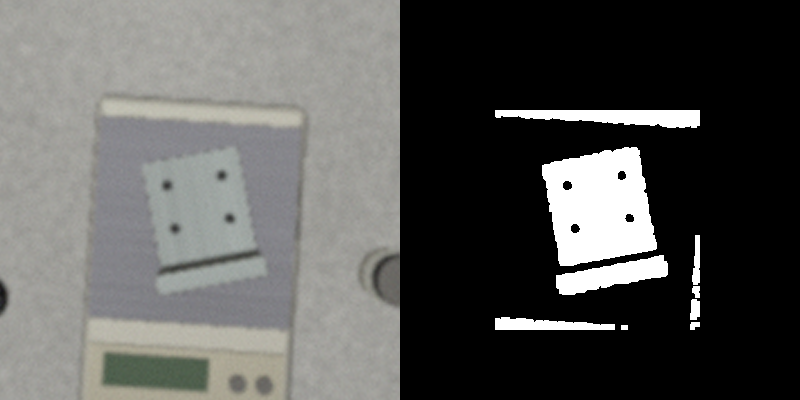

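The fit gives the bracket origin at about (0.5795, 0.1216) with a yaw of +10.8°. The upright measured 11×57 mm, which agrees with its given size. The motor is gripped at 42 mm.

```bash
python3 - <<'E'
from h import *
place([.548,-.117],np.pi/2,.005+.015,.75)
pick([.5084,-.4001],0,.068+.018,.85)
place([.5342,.3918],0,.07+.018,.75)
bot.move_pose([.5342+.084,.3918,.33],q(0));bot.wait(.2)
C=wcam();im=bot.camera("wrist");a=ortho(im,C,.5342,.3918,.07)
bot.move_pose([.548+.084,-.117,.33],q(0));bot.wait(.2)
C=wcam();im=bot.camera("wrist");b=ortho(im,C,.548,-.117,.053); print(C[:3,3],bot.read_clock())
cv2.imwrite("pics/p1.png",np.hstack([a,b])[...,::-1])
E
```

```text
place hit True z-zt 0.0006145846798973377 19.1833
pick w 0.3803180582980969 59.85901415348053 after 0.3792111086157879 59.62208569049835 23.8083
place hit True z-zt 0.0008026404311234497 30.425
[ 0.54744307 -0.11829816  0.47279067] 33.3083
```

View pics/p1.png

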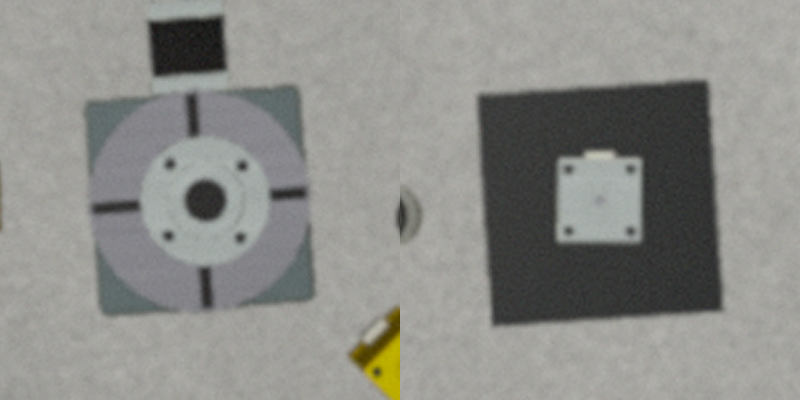

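The hub sits upright but is about 3 mm off the disc centre in y (205 against 199 px). So the wrist camera reads y about 3 mm low, which also agrees with the motor on the mat. I'll correct the hub, then carry the bracket with this offset allowed for.

```bash
python3 - <<'E'
from h import *
pick([.5342,.3918],0,.07+.018,.75)
place([.5342,.3947],0,.07+.018,.75)
y=np.radians(10.8); B=np.array([.5499,.1189])
pick(B,y-np.pi/2,.055+.024,.6)
ys=np.radians(-5.3); S=np.array([.5021,-.3974])
place(S-.03*np.array([np.cos(ys),np.sin(ys)]),ys-np.pi/2,.068+.024,.5)
bot.move_pose([.5021+.084,-.3974,.33],q(0));bot.wait(.2)
C=wcam();im=bot.camera("wrist");a=ortho(im,C,.5021,-.4004,.068);b=ortho(im,C,.5021,-.4004,.130);print(C[:3,3],bot.read_clock())
cv2.imwrite("pics/p2.png",np.hstack([a,b])[...,::-1])
E
```

```text
pick w 0.38255952302584395 59.83183443546295 after 0.3810392953033971 59.618353843688965 38.625
place hit True z-zt 0.0009001439710539794 42.6917
pick w 0.10790851840698153 59.293835163116455 after 0.11255782647639082 58.50995421409607 47.4
place hit True z-zt 0.0005204067066782309 53.1
[ 0.50099843 -0.39954407  0.47269971] 54.7333
```

View pics/p2.png

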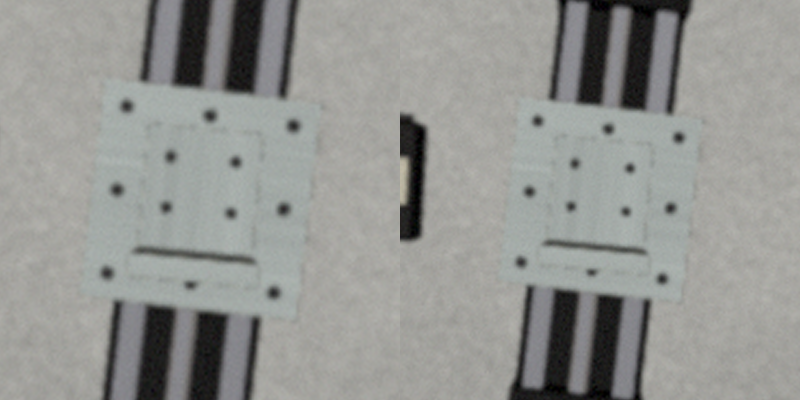

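The bracket stands upright, and its origin is within 1 mm of the platform centre (platform at about (200,199), bracket holes at (201,184) with a known offset). Now I'll move the motor to the scale and check everything.

```bash
python3 - <<'E'
from h import *
pick([.548,-.114],np.pi/2,.005+.015,.75)
place([.5753,.1283],np.pi/2-.061,.055+.015,.75)
bot.move_pose([.5753+.084,.1283,.33],q(0));bot.wait(.2)
C=wcam();im=bot.camera("wrist");a=ortho(im,C,.5753,.1253,.055)
print(C[:3,3])
bot.move_pose([.5342+.084,.3947,.33],q(0));bot.wait(.2)
C=wcam();im=bot.camera("wrist");b=ortho(im,C,.5342,.3918,.07);print(C[:3,3])
bot.goto_joints([1.6,.326,-.193,1.052,0,1.437])
t=bot.camera("top")[110:310,120:530]; print(bot.read_clock())
cv2.imwrite("pics/p3.png",np.hstack([a,b])[...,::-1])
cv2.imwrite("pics/t3.png",cv2.resize(t,(800,390),interpolation=cv2.INTER_CUBIC)[...,::-1])
E
```

```text
pick w 0.4841927819036198 61.90351724624634 after 0.4864587838395877 61.08890891075134 59.975
place hit True z-zt 0.000795675041942695 64.8583
[0.57428533 0.12618465 0.47264064]
[0.53424031 0.39101598 0.4731932 ]
70.3833
```

View pics/p3.png

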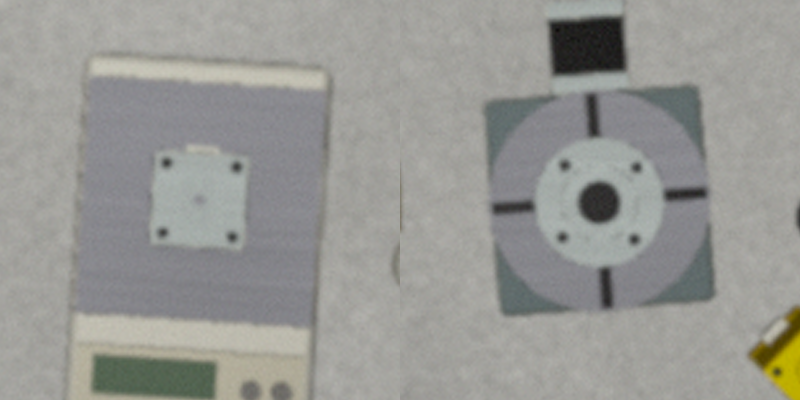

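View pics/t3.png

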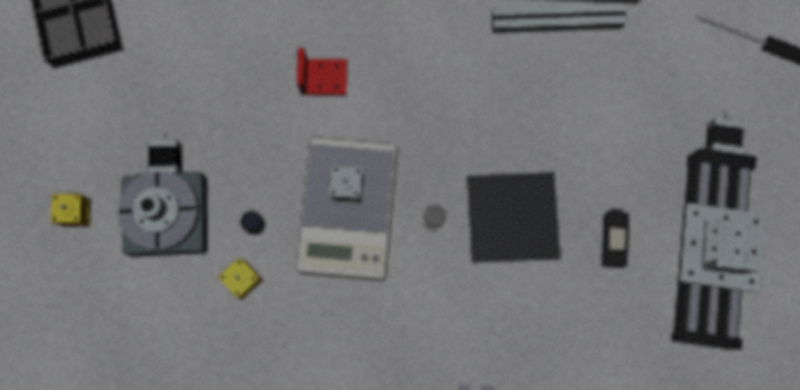

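The motor is at (199,199) on a pan centred near (201,201), so within 1 mm. The hub is at (599,201) against a disc centre of (600,201). In the top view the bystanders and look-alikes are where they were.

```bash
python3 -c "
from cell import bot
print(bot.close_job())"
```

```text
the job is handed in; nothing more can be done
None
```

I handed the job in at about 70 s: the hub is on the rotary table, the motor on the scale and the bracket on the linear stage, each upright and about 1 mm or less from centre in the wrist pictures, with the bystanders left where they were.

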